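# Loosen the knurled collar on a spark-stand module

### The arm

A 7-joint arm with a two-finger parallel gripper is mounted at the origin on the work surface. World frame = base frame: x ahead of the robot, y to its left, z up, the work surface at z = 0. Lengths are in m, angles in rad, forces in N, time in s.
With the tool pointing down it reaches from about 0.425 to 0.875 m from the base axis. Payload 4.7 kg.
Tool frame: the origin (TCP) lies midway between the tips of the shut fingers; the grasp point (between the pads) lies 19 mm behind it; z points along the fingers, y is the line along which they close (so a half turn about z gives the same grasp; the last joint's range is limited). The gripper opens to 87 mm and grips with 3 to 60 N. Pads are 19 mm wide; open, the fingers measure 117 mm over their backs; the gripper's body (75 mm by 190 mm) begins 51 mm behind the grasp point.
Start: joints at [-1.106, 0.321, -0.07, 1.45, 0.023, 1.371, -0.057], TCP at [0.283, 0.585, 0.223] pointing down, gripper open.
Joint ranges: [-2.86, 2.86], [-0.3, 2.09], [-1.38, 1.24], [0.06, 2.45], [-1.56, 4.7], [0.09, 2.05], [-2.69, 2.69]. Speed limits (rad/s): [2.57, 2.57, 3.14, 3.14, 3.14, 3.14, 3.14].

### API

Orientations are given as a rotation vector (axis times angle).
In Python, from bench import ctrl, imaging, probe_bus gives the robot as it stands (ctrl), with the cameras (imaging) and the readings (probe_bus).
- The arm moves only by the shell command python3 inch.py 'ROWS' [FORCE]. ROWS is rows parted by semicolons, their numbers by spaces, 1 to 20 of them, each of 5 numbers: dx, dy, dz in m, then a turn about the tool's z in rad, then the opening from 0.0 (shut) to 1.0 (fully open); each row is the pose to reach, as a shift and turn from the pose commanded when the command began, along the tool's axes at that moment; what a row does not reach only later rows make up. A row lasts 1/10 s, in which the tool goes at most 0.05 m and 0.15 rad, less where a joint would pass 70% of its speed; a pose out of reach is approached as far as the arm can. The fingers move at their own pace and stop on an object; FORCE is the grip in N (left out, the last holds). Time passes only in rows, so rows that do not move let the fingers close. It prints the time, the measured TCP pose, the force, the opening and the grip force at its end.
- probe_bus.get_state(): the state, without advancing time (a new reading comes with each control period).
- imaging.get_image(name): name is "side" or "top" or "wrist"; returns the picture (480x640x3 uint8, red, green, blue); there is no depth.
- imaging.camera_model(name): a dict with "vertical_fov" (degrees; the focal length in pixels is half the picture's height over the tangent of half this angle, whatever the lens; pixels are square), "cx", "cy" (the principal point, pixels), "k1" (the pictures are not rectified: a ray, as slopes to the right and down, at radius r is drawn at 1 + k1 r^2 times it, then the intrinsics apply), "rvec" (rotation vector, rad) and "tvec" (3), from world to camera coordinates, as OpenCV has them; the wrist camera has in their place "hand_eye" (4x4, takes a point from camera to tool coordinates, whose origin is the TCP and whose axes are the flange's). Camera axes: x right, y down, z forward; pixel columns grow to the right and rows downward; lengths in m; the calibration is good to about 2 mm. A picture is of the moment at which its call begins: read the wrist's pose just before it. camera_model takes no time and is no camera call.
- ctrl.close_job(): hands the job in; it is judged then, once.
The state is a dict: "time": time; "joint_positions": joint angles; "qd": joint speeds; "joint_torque": joint torques, N m; "position": TCP position; "tool_rot": TCP orientation; "ft_force": force on the tool from outside, world axes, zero at the start; "torque": the same for the moment, N m; "grip_width": opening from 0.0 (shut) to 1.0 (fully open); "grip_force": force on a finger pad.
Only numpy, scipy, OpenCV 4.12 (cv2) and the standard library are available. Lean on these libraries where they do the work, as an engineer would, in place of code of your own. Each camera call takes 0.05 s, during which the arm holds its last target. There are 200 camera calls.

### The job

Loosen the knurled collar by rolling it round anticlockwise (seen from above) with a fingertip against its rim: let its orange mark pass the red pointer once, then stop with the mark back at the pointer the second time it comes round. Grasp nothing, leave the metal samples, the bottle and the brush where they are, and take the hand away.

Things in the scene. Friction and masses are not known exactly. Their poses are not given: they have to be found in the camera images.
- module: white box-shaped spark-stand module fixed to the bench, 180 x 180 x 58 mm on 4 mm feet, with a flat black deck (168 mm square) on top at 62 mm above the bench. Origin at the centre of its underside, on the bench; z up. The collar stands at the centre of the deck; the deck around it is flat and free. Its x axis points from the collar axis to the red pointer
- pointer (a point): tip of the red triangular pointer (24 mm long, 1 mm thick, printed flat on the deck), 54 mm from the collar axis along the module's x axis; the tip points at the collar
- collar_top (a point): centre of the collar's top face, on its vertical turning axis, 86 mm above the bench. The collar is a metal cap, 94 mm across over the knurls (too wide to grasp), 24 mm high, its underside on the deck; 30 upright round ribs stand 2.5 mm out of a cylinder of 44.5 mm radius. A fixed round glass window (60 mm across, 1.5 mm proud) shows in its middle
- collar_mark (a point): middle of the orange bar (13 x 7 mm, radial) on the collar's top face, 37.5 mm from the axis; turns with the collar
- collar (a joint): turn of the collar in rad, growing anticlockwise seen from above, counted over several turns: 0 tight, mark at the pointer; 6.283 mark at the pointer the first time round; 12.566 the second time. Starts between 0.35 and 2.6 (mark a little past the pointer), can turn on to 20, does not rise, stays where left; dry friction, about 2 N at the rim turns it (0.10 N m)
- sample_a: loose steel sample disc, 40 mm across, 25 mm high, beside the module; origin at the centre of its underside
- sample_b: loose brass sample disc, 40 mm across, 18 mm high, beside the module; origin at the centre of its underside
- bottle: loose white bottle with a blue cap, 56 mm across, 130 mm high, beside the module; origin at the centre of its underside
- brush: loose cleaning brush (wooden handle, grey bristles), 200 x 42 x 20 mm, lying flat on the bench near the module; origin under its middle, x along its length

How it is judged:
On the way:
1. the mark has gone past the pointer once and the fingers are at the collar (value of joint collar above 6.4 rad and contact force between the fingers and module above 0.3 N).
At the end, for the whole second after the job is handed in: the collar is at rest with the orange mark at the red pointer, two full turns from tight (joint 12.57 within 0.3 rad, about 17 degrees); samples, bottle and brush are within 20 mm of where they stood (value of joint collar between 12.266 and 12.866 rad and velocity of joint collar between -0.05 and 0.05 rad/s and distance of each of sample_a, sample_b, bottle, brush from where it was at the start of the episode below 0.02 m); the robot touches nothing.
It fails at once if the module or its collar is worked with the arm or the gripper's body instead of the fingers (contact force between the arm and module above 3 N).
It fails at once if a sample, the bottle or the brush is moved or lifted (20 mm) (distance of any of sample_a, sample_b, bottle, brush from where it was at the start of the episode above 0.02 m).
It fails at once if the collar is turned more than a radian past the second meeting with the pointer (value of joint collar above 13.566 rad).
It also fails if it takes over 64 s, if anything falls off the work surface, if the arm or the gripper's body presses on something with over 40 N, if the wrist force passes 120 N, or if a joint passes its speed limit or range.

## Working session

There is one attempt and no reset: what is moved stays moved. The work goes in short steps, Python scripts to look and compute and a shell command to move; the robot and the scene stay as the last step left them, time stands still between calls to the robot, and variables do not carry over. Pictures are saved under pics/ and viewed, at most 10 in all, crops included, and the job is handed in when it is done.

```bash
ls; mkdir -p pics
python3 - <<'E'
from bench import ctrl, imaging, probe_bus
import cv2
s=probe_bus.get_state();print({k:s[k] for k in("time","position","tool_rot","grip_width","ft_force")})
for n in("top","side"):
    cv2.imwrite(f"pics/{n}0.png",imaging.get_image(n)[:,:,::-1]);print(n,imaging.camera_model(n))
print(imaging.camera_model("wrist"))
E
```

```text
bench.py
inch.py
pics
{'time': 0.0, 'position': array([0.28300343, 0.58455338, 0.22145094]), 'tool_rot': array([-7.02059146e-01, -3.06180908e+00,  2.95264205e-03]), 'grip_width': 0.9994104092834034, 'ft_force': array([ 0.23983883, -0.36178437, -0.46839531])}
top {'vertical_fov': 46.72133629669812, 'cx': 317.00608752348063, 'cy': 243.1810459335741, 'k1': 0.02936822325985293, 'rvec': array([ 2.09664275, -2.14091411,  0.18406734]), 'tvec': array([0.08941893, 0.6043448 , 0.81333163])}
side {'vertical_fov': 53.74777467954424, 'cx': 320.33683315510143, 'cy': 237.39551668098716, 'k1': 0.011782478898578379, 'rvec': array([ 2.14273661, -0.36709527,  0.17121619]), 'tvec': array([-0.52398644,  0.24379319,  0.6772636 ])}
{'vertical_fov': 70.41644748719486, 'cx': 318.7555148634376, 'cy': 243.9303419938239, 'k1': -0.0042022130228380385, 'hand_eye': array([[-1.00549175e-04, -9.61000439e-01, -2.76546823e-01,
         7.55800462e-02],
       [ 9.99999977e-01, -4.40213030e-05, -2.10614177e-04,
         1.40880585e-03],
       [ 1.90226365e-04, -2.76546838e-01,  9.61000422e-01,
        -1.62029923e-01],
       [ 0.00000000e+00,  0.00000000e+00,  0.00000000e+00,
         1.00000000e+00]])}
```

View pics/top0.png

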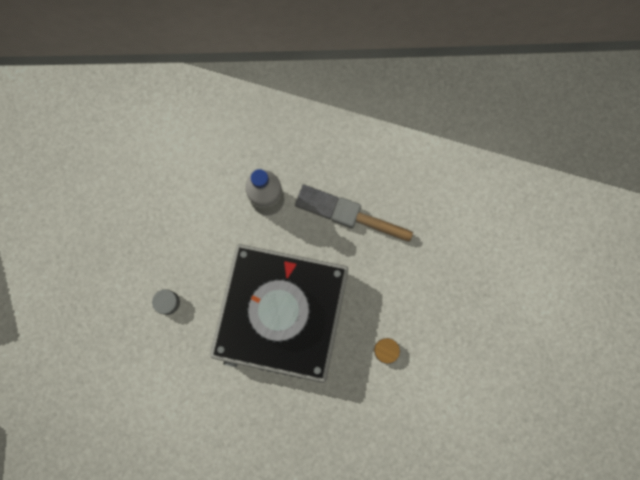

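View pics/side0.png

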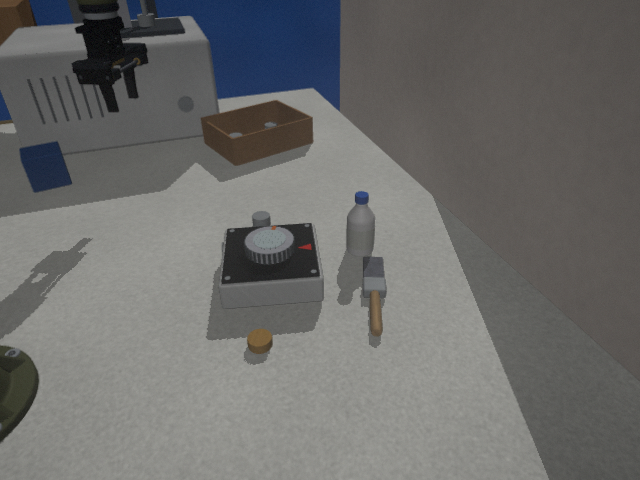

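The top view shows the collar at about (279,309), the red pointer at (289,270), the orange mark at (254,299), the bottle at (262,185), the brush at (355,212), the steel sample at (166,302) and the brass sample at (387,350).

```bash
cat > h.py <<'E'
import numpy as np, cv2
from scipy.spatial.transform import Rotation as Ro
from bench import ctrl, imaging, probe_bus
def cam(name,s=None):
    m=imaging.camera_model(name); f=240/np.tan(np.radians(m["vertical_fov"]/2))
    if name=="wrist":
        H=m["hand_eye"]; T=np.eye(4); T[:3,:3]=Ro.from_rotvec(s["tool_rot"]).as_matrix(); T[:3,3]=s["position"]
        W=T@H; return m,f,W[:3,:3],W[:3,3]
    R=Ro.from_rotvec(m["rvec"]).as_matrix(); return m,f,R.T,-R.T@m["tvec"]
def ray(c,px,z):
    m,f,R,o=c; d=(np.array(px)-[m["cx"],m["cy"]])/f; u=d.copy()
    for _ in range(5): u=d/(1+m["k1"]*(u@u))
    v=R@np.array([*u,1]); return o+v*(z-o[2])/v[2]
def blobs(mask):
    n,l,st,ce=cv2.connectedComponentsWithStats(mask.astype(np.uint8)); return sorted([(st[i,4],ce[i],l==i) for i in range(1,n)],key=lambda t:-t[0])
E
cat > top.py <<'E'
from h import *
im=imaging.get_image("top"); c=cam("top"); h=cv2.cvtColor(im,cv2.COLOR_RGB2HSV)
H,S,V=[h[:,:,i].astype(int) for i in range(3)]
roi=np.zeros(H.shape,bool); roi[235:385,205:355]=1
red=blobs(roi&((H<4)|(H>174))&(S>150)&(V>90))[:1]; org=blobs(roi&(H>=4)&(H<18)&(S>110)&(V>90))[:2]
print("red",red[0][:2],"orange",[o[:2] for o in org])
dark=blobs(roi&(V<60))[0][2].astype(np.uint8)
cn,hi=cv2.findContours(dark,cv2.RETR_CCOMP,cv2.CHAIN_APPROX_NONE)
q=sorted([k for k,x in zip(cn,hi[0]) if x[3]>=0],key=cv2.contourArea)[-1]
e=cv2.fitEllipse(q);o=sorted([k for k,x in zip(cn,hi[0]) if x[3]<0],key=cv2.contourArea)[-1]
r=cv2.minAreaRect(o); print("ring",e,"deck",r)
print("deck corners",[ray(c,p,.062).round(4) for p in cv2.boxPoints(r)],"centre",ray(c,r[0],.062))
C=ray(c,e[0],.080); print("collar",C, "red",ray(c,red[0][1],.063),"mark",[ray(c,x[1],.086) for x in org])
y,x=np.where(red[0][2]); P=np.array([ray(c,p,.063)[:2] for p in zip(x,y)]); print("red dist to C",np.linalg.norm(P-C[:2],axis=1).min(),)
E
python3 top.py
python3 - <<'E'
from h import *
c=cam("top")
for n,p,z in(("bottle",(260,178),.13),("cap",(262,185),.07),("brushhead",(302,196),.01),("brushtail",(410,235),.01),("steel",(166,302),.025),("brass",(387,350),.018)):print(n,ray(c,p,z).round(3))
print(Ro.from_rotvec(probe_bus.get_state()["tool_rot"]).as_matrix().round(3))
E
```

```text
red (np.int32(117), array([288.77777778, 267.76068376])) orange [(np.int32(35), array([255.05714286, 298.45714286]))]
ring ((277.9638366699219, 310.0766296386719), (62.43879699707031, 63.07923126220703), 33.81909942626953) deck ((279.16448974609375, 312.2188415527344), (110.42161560058594, 110.4731216430664), 11.888657569885254)
deck corners [array([0.438 , 0.2349, 0.062 ]), array([0.6022, 0.2021, 0.062 ]), array([0.5628, 0.0351, 0.062 ]), array([0.4017, 0.0736, 0.062 ])] centre [0.49953588 0.13637483 0.062     ]
collar [0.50160544 0.13669743 0.08      ] red [0.56730584 0.12099933 0.063     ] mark [array([0.51908914, 0.17014844, 0.086     ])]
red dist to C 0.05299997012490776
bottle [0.691 0.158 0.13 ]
cap [0.699 0.161 0.07 ]
brushhead [0.696 0.101 0.01 ]
brushtail [ 0.625 -0.076  0.01 ]
steel [0.522 0.32  0.025]
brass [ 0.44  -0.03   0.018]
[[-0.9    0.436 -0.001]
 [ 0.436  0.9   -0.001]
 [-0.    -0.001 -1.   ]]
```

```bash
A='-0.306 -0.302 0 2.42 0'; python3 inch.py '-0.08 -0.08 0 0.6 0;-0.16 -0.16 0 1.2 0;-0.24 -0.24 0 1.8 0;-0.306 -0.302 0 2.42 0;-0.306 -0.302 0 2.42 0;-0.306 -0.302 0 2.42 0;-0.306 -0.302 0 2.42 0;-0.306 -0.302 0 2.42 0;-0.306 -0.302 0 2.42 0;-0.306 -0.302 0 2.42 0;-0.306 -0.302 0 2.42 0;-0.306 -0.302 0 2.42 0;-0.306 -0.302 0 2.42 0;-0.306 -0.302 0 2.42 0;-0.306 -0.302 0 2.42 0;-0.306 -0.302 0 2.42 0;-0.306 -0.302 0 2.42 0;-0.306 -0.302 0 2.42 0;-0.306 -0.302 0 2.42 0;-0.306 -0.302 0 2.42 0'
python3 - <<'E'
from h import *
s=probe_bus.get_state(); R=Ro.from_rotvec(s["tool_rot"]).as_matrix();print(s["joint_positions"].round(2),R.round(3),np.arctan2(R[1,0],R[0,0]))
p=s["position"];w=np.array([0.5005,.1365])-p[:2];print("radius",np.hypot(*w),"centre in tool",R.T@[*w,0])
cv2.imwrite("pics/w1.png",imaging.get_image("wrist")[:,:,::-1])
E
```

```text
time: 2.15
position: [0.427, 0.1799, 0.2225]
tool_rot: [-3.112, -0.427, -0.0]
ft_force: [-0.0, 0.2, -0.4]
grip_width: 0.005
grip_force: 0.0
[-0.7  -0.09  0.23  1.9   0.02  1.33 -1.77] [[ 0.963  0.269  0.   ]
 [ 0.269 -0.963  0.   ]
 [ 0.    -0.    -1.   ]] 0.27237677225145074
radius 0.0853429441322091 centre in tool [ 5.90665130e-02  6.16000418e-02 -1.27945016e-06]
```

View pics/w1.png

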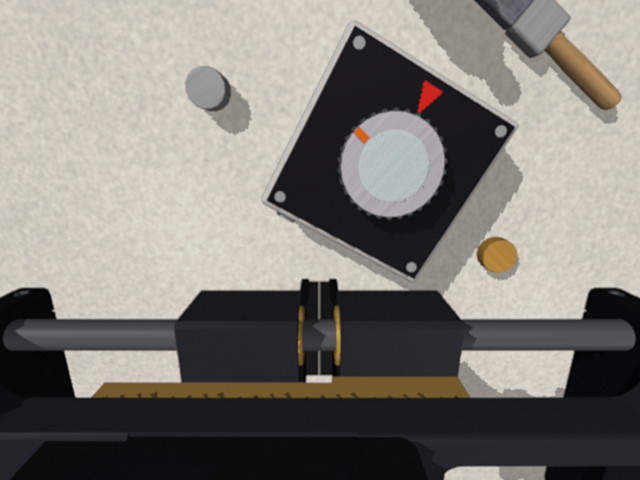

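The wrist view shows the collar at about (393,163), the mark at (361,135), the pointer tip at (420,112) and the shut fingers at (320,330), roughly 18 mm across. I'll refine the collar centre from this picture.

```bash
cat > wr.py <<'E'
from h import *
s=probe_bus.get_state(); im=imaging.get_image("wrist"); c=cam("wrist",s)
h=cv2.cvtColor(im,cv2.COLOR_RGB2HSV); H,S,V=[h[:,:,i].astype(int) for i in range(3)]
roi=np.zeros(H.shape,bool); roi[20:280,270:515]=1
b=[x for x in blobs(roi&(V>90)&((S<60)|((H>3)&(H<20)))) if abs(x[1]-[393,163]).max()<15][0]
k=cv2.findContours(b[2].astype(np.uint8),cv2.RETR_EXTERNAL,cv2.CHAIN_APPROX_NONE)[0][0]
e=cv2.fitEllipse(cv2.convexHull(k)); print(e)
P=np.array([ray(c,p[0].astype(float),.086)[:2] for p in cv2.convexHull(k)])
A=np.c_[2*P,np.ones(len(P))]; q=np.linalg.lstsq(A,(P**2).sum(1),rcond=None)[0]; C=q[:2]; print("centre",C,"r",np.sqrt(q[2]+C@C))
red=blobs(roi&((H<4)|(H>174))&(S>150)&(V>90))[0]; r=ray(c,red[1],.063)[:2]-C
org=[o for o in blobs(roi&(H>=4)&(H<18)&(S>150)&(V>90)) if o[0]>20]; print([(o[0],o[1]) for o in org]); m=ray(c,org[0][1],.086)[:2]-C
ang=lambda v:np.arctan2(v[1],v[0]); print("ptr",ang(r),np.hypot(*r),"mark",ang(m),np.hypot(*m),"joint mod",(ang(m)-ang(r))%(2*np.pi))
R=Ro.from_rotvec(s["tool_rot"]).as_matrix(); w=C-s["position"][:2]; print("centre in tool",R.T@[*w,0])
E
python3 wr.py
```

```text
((392.1688232421875, 163.4777069091797), (102.75386810302734, 108.79659271240234), 33.461917877197266)
centre [0.502128   0.13657733] r 0.04471878459279363
[(np.int32(111), array([361.00900901, 134.75675676]))]
ptr -0.23000781478742974 0.06725367281922358 mark 1.0986982680390258 0.037354835834583926 joint mod 1.3287060828264556
centre in tool [ 6.06704866e-02  6.19493953e-02 -1.50836175e-06]
```

```bash
python3 inch.py '-0.001 0 0.04 0 0;-0.001 0 0.08 0 0;-0.001 0 0.12 0 0;-0.001 0 0.148 0 0;-0.001 0 0.148 0 0;0.007 0.008 0.148 0 0;0.014 0.015 0.148 0 0;0.014 0.015 0.148 0 0;0.014 0.015 0.148 0 0'; python3 inch.py '0.001 0.001 0 0 0;0.002 0.002 0 0 0;0.002 0.002 0 0 0'; python3 inch.py '0.001 0.001 0 0 0;0.001 0.001 0 0 0';python3 inch.py '0.001 0.001 0 0 0;0.001 0.001 0 0 0'
```

```text
time: 3.15
position: [0.4459, 0.1693, 0.0758]
tool_rot: [-3.112, -0.422, -0.003]
ft_force: [0.2, -0.6, -0.3]
grip_width: 0.004
grip_force: 0.0
time: 3.45
position: [0.4471, 0.1679, 0.0747]
tool_rot: [-3.113, -0.424, -0.0]
ft_force: [0.8, 1.0, -0.5]
grip_width: 0.009
grip_force: 0.0
time: 3.65
position: [0.4483, 0.1671, 0.0746]
tool_rot: [-3.113, -0.424, -0.0]
ft_force: [-0.3, 0.9, 0.0]
grip_width: 0.006
grip_force: 0.0
time: 3.85
position: [0.4493, 0.1665, 0.0745]
tool_rot: [-3.113, -0.424, 0.001]
ft_force: [-0.7, 0.6, -0.9]
grip_width: 0.007
grip_force: 0.3
```

```bash
for i in 1 ; do python3 inch.py '0.001 0.001 0 0 0;0.001 0.001 0 0 0'; python3 inch.py '0.001 0.001 0 0 0;0.001 0.001 0 0 0'; done
```

```text
time: 4.05
position: [0.4497, 0.1662, 0.0743]
tool_rot: [-3.112, -0.425, 0.003]
ft_force: [-3.8, 1.1, -0.1]
grip_width: 0.007
grip_force: 1.9
time: 4.25
position: [0.4499, 0.1661, 0.0743]
tool_rot: [-3.111, -0.425, 0.006]
ft_force: [-7.0, 2.6, 2.4]
grip_width: 0.002
grip_force: 3.3
```

Run:
```python
from h import *
im=imaging.get_image("wrist"); cv2.imwrite("pics/w2.png",im[150:400,170:520,::-1].repeat(2,0).repeat(2,1))
```

```text
(no output)
```

View pics/w2.png

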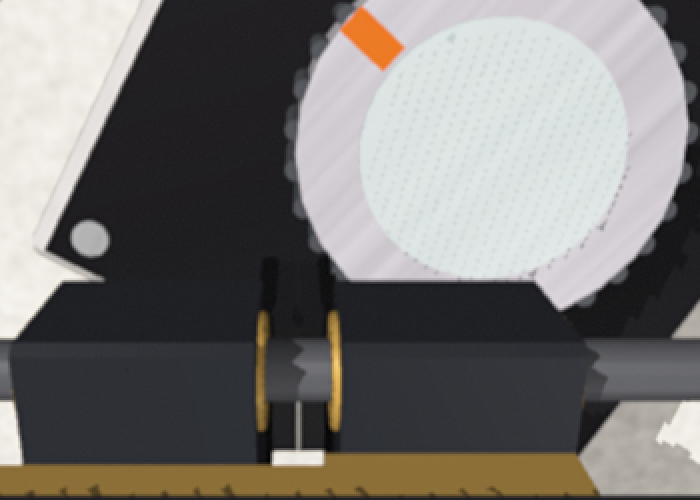

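Contact is confirmed: the corner of the fingertips presses on the knurls at about 7 N. Now I'll work out the arc in tool axes.

```bash
python3 -c "
import numpy as np
t=np.arange(1,17)*.1;c,s=np.cos(t),np.sin(t)
print(';'.join('%.4f %.4f 0 %.1f 0'%(.041*(1-a-b),.041*(1-a+b),-x) for a,b,x in zip(c,s,t)))"
```

```text
-0.0039 0.0043 0 -0.1 0;-0.0073 0.0090 0 -0.2 0;-0.0103 0.0139 0 -0.3 0;-0.0127 0.0192 0 -0.4 0;-0.0146 0.0247 0 -0.5 0;-0.0160 0.0303 0 -0.6 0;-0.0168 0.0361 0 -0.7 0;-0.0170 0.0418 0 -0.8 0;-0.0166 0.0476 0 -0.9 0;-0.0157 0.0533 0 -1.0 0;-0.0141 0.0589 0 -1.1 0;-0.0121 0.0644 0 -1.2 0;-0.0095 0.0695 0 -1.3 0;-0.0064 0.0744 0 -1.4 0;-0.0028 0.0790 0 -1.5 0;0.0012 0.0832 0 -1.6 0
```

```bash
python3 inch.py '-0.0039 0.0043 0 -0.1 0;-0.0073 0.0090 0 -0.2 0;-0.0103 0.0139 0 -0.3 0;-0.0127 0.0192 0 -0.4 0;-0.0146 0.0247 0 -0.5 0;-0.0160 0.0303 0 -0.6 0;-0.0168 0.0361 0 -0.7 0;-0.0170 0.0418 0 -0.8 0'
cat > mark.py <<'E'
from h import *
# collar angle from the top and side views (mark vs known centre), mod 2pi
C=np.array([.5018,.1365]); s=probe_bus.get_state(); p=s["position"][:2]-C; R=Ro.from_rotvec(s["tool_rot"]).as_matrix()
print("t",s["time"],"tcp radius",np.hypot(*p).round(4),"az",np.arctan2(p[1],p[0]).round(3),"yaw",np.arctan2(R[1,0],R[0,0]).round(3),"q7",s["joint_positions"][6].round(2),"Fradial",(s["ft_force"][:2]@p/np.hypot(*p)).round(1))
for n in("top","side","wrist"):
    im=imaging.get_image(n); c=cam(n,s); h=cv2.cvtColor(im,cv2.COLOR_RGB2HSV); H,S,V=[h[:,:,i].astype(int) for i in range(3)]
    for o in blobs((H>=4)&(H<18)&(S>110)&(V>90)):
        if o[0]<8: break
        m=ray(c,o[1],.086)[:2]-C
        if .03<np.hypot(*m)<.045: print(n,o[0],"r",np.hypot(*m).round(4),"joint mod 2pi",((np.arctan2(m[1],m[0])+.23)%(2*np.pi)).round(3))
E
python3 mark.py
```

```text
time: 5.1
position: [0.4436, 0.1201, 0.074]
tool_rot: [-2.696, -1.608, 0.009]
ft_force: [-8.2, 0.7, 6.1]
grip_width: 0.003
grip_force: 4.3
t 5.1 tcp radius 0.0605 az -2.867 yaw 1.076 q7 -0.8 Fradial 7.7
side 8 r 0.0357 joint mod 2pi 2.131
wrist 493 r 0.0384 joint mod 2pi 2.13
```

Joint 2.13, exactly +0.8: the collar follows without slip.

```bash
python3 inch.py '-0.0039 0.0043 0 -0.1 0;-0.0073 0.0090 0 -0.2 0;-0.0103 0.0139 0 -0.3 0;-0.0127 0.0192 0 -0.4 0;-0.0146 0.0247 0 -0.5 0;-0.0160 0.0303 0 -0.6 0;-0.0168 0.0361 0 -0.7 0;-0.0170 0.0418 0 -0.8 0;-0.0166 0.0476 0 -0.9 0;-0.0157 0.0533 0 -1.0 0;-0.0141 0.0589 0 -1.1 0;-0.0121 0.0644 0 -1.2 0;-0.0095 0.0695 0 -1.3 0;-0.0064 0.0744 0 -1.4 0;-0.0028 0.0790 0 -1.5 0;0.0012 0.0832 0 -1.6 0'; python3 mark.py
```

```text
time: 6.85
position: [0.5203, 0.0796, 0.0742]
tool_rot: [-0.728, -3.056, 0.004]
ft_force: [-2.3, -1.6, 0.6]
grip_width: 0.007
grip_force: 1.1
t 6.85 tcp radius 0.0598 az -1.256 yaw 2.674 q7 0.94 Fradial 0.8
wrist 497 r 0.0383 joint mod 2pi 3.684
```

```bash
python3 inch.py '-0.0032 0.0050 0 -0.1 0;-0.0066 0.0097 0 -0.2 0;-0.0096 0.0146 0 -0.3 0;-0.0120 0.0199 0 -0.4 0;-0.0139 0.0254 0 -0.5 0;-0.0153 0.0310 0 -0.6 0;-0.0161 0.0368 0 -0.7 0;-0.0163 0.0425 0 -0.8 0'; python3 mark.py
```

```text
time: 7.8
position: [0.5545, 0.1104, 0.0744]
tool_rot: [-0.516, 3.099, -0.003]
ft_force: [0.4, -2.6, -0.8]
grip_width: 0.007
grip_force: 1.2
t 7.8 tcp radius 0.0588 az -0.459 yaw -2.812 q7 1.69 Fradial 1.5
side 17 r 0.0377 joint mod 2pi 4.504
wrist 492 r 0.039 joint mod 2pi 4.506
```

Now I back off, lift, and unturn by π in two halves, so the opposite corner meets the rim.

```bash
python3 inch.py '-0.010 -0.010 0 0 0;-0.021 -0.021 -0.02 0 0;-0.021 -0.021 -0.04 0.15 0;-0.021 -0.021 -0.04 0.3 0;-0.021 -0.021 -0.04 0.45 0;-0.021 -0.021 -0.04 0.6 0;-0.021 -0.021 -0.04 0.75 0;-0.021 -0.021 -0.04 0.9 0;-0.021 -0.021 -0.04 1.05 0;-0.021 -0.021 -0.04 1.2 0;-0.021 -0.021 -0.04 1.35 0;-0.021 -0.021 -0.04 1.5 0;-0.021 -0.021 -0.04 1.5708 0;-0.021 -0.021 -0.04 1.5708 0'; python3 inch.py '0 0 0 0.15 0;0 0 0 0.3 0;0 0 0 0.45 0;0 0 0 0.6 0;0 0 0 0.75 0;0 0 0 0.9 0;0 0 0 1.05 0;0 0 0 1.2 0;0 0 0 1.35 0;0 0 0 1.5 0;0 0 0.02 1.5708 0;0 0 0.04 1.5708 0;0 0 0.04 1.5708 0;0.010 -0.010 0.04 1.5708 0;0.018 -0.018 0.04 1.5708 0;0.0215 -0.0215 0.04 1.5708 0;0.0215 -0.0215 0.04 1.5708 0;0.0215 -0.0215 0.04 1.5708 0'; python3 mark.py
```

```text
time: 9.35
position: [0.5815, 0.0987, 0.1149]
tool_rot: [1.83, 2.553, 0.001]
ft_force: [-0.5, -0.4, 0.3]
grip_width: 0.004
grip_force: 0.0
time: 11.15
position: [0.5549, 0.1118, 0.0759]
tool_rot: [3.099, 0.515, 0.007]
ft_force: [3.5, -2.3, -1.1]
grip_width: 0.005
grip_force: 2.4
t 11.15 tcp radius 0.0586 az -0.435 yaw 0.329 q7 -1.34 Fradial 4.1
side 16 r 0.0381 joint mod 2pi 4.509
```

```bash
python3 inch.py '0.0039 -0.0043 0 -0.1 0;0.0073 -0.0089 0 -0.2 0;0.0102 -0.0138 0 -0.3 0;0.0126 -0.0190 0 -0.4 0;0.0144 -0.0244 0 -0.5 0;0.0158 -0.0300 0 -0.6 0;0.0166 -0.0356 0 -0.7 0;0.0168 -0.0413 0 -0.8 0;0.0164 -0.0470 0 -0.9 0;0.0155 -0.0527 0 -1.0 0;0.0140 -0.0582 0 -1.1 0;0.0120 -0.0636 0 -1.2 0;0.0094 -0.0687 0 -1.3 0;0.0063 -0.0735 0 -1.4 0;0.0027 -0.0780 0 -1.5 0;-0.0012 -0.0822 0 -1.6 0'; python3 mark.py
```

```text
time: 12.9
position: [0.5256, 0.1901, 0.0751]
tool_rot: [-1.784, -2.586, -0.001]
ft_force: [2.9, 0.6, 0.2]
grip_width: 0.003
grip_force: 0.9
t 12.9 tcp radius 0.0586 az 1.153 yaw 1.934 q7 0.04 Fradial 1.7
top 34 r 0.0383 joint mod 2pi 6.0
side 15 r 0.0379 joint mod 2pi 6.025
```

```bash
python3 inch.py '0.0034 -0.0048 0 -0.1 0;0.0068 -0.0094 0 -0.2 0;0.0097 -0.0143 0 -0.3 0;0.0121 -0.0195 0 -0.4 0;0.0139 -0.0249 0 -0.5 0;0.0153 -0.0305 0 -0.6 0;0.0161 -0.0361 0 -0.7 0;0.0163 -0.0418 0 -0.8 0;0.0159 -0.0475 0 -0.9 0;0.0150 -0.0532 0 -1.0 0;0.0135 -0.0587 0 -1.1 0;0.0115 -0.0641 0 -1.2 0;0.0089 -0.0692 0 -1.3 0;0.0058 -0.0740 0 -1.4 0;0.0022 -0.0785 0 -1.5 0;-0.0017 -0.0827 0 -1.6 0'; python3 mark.py
```

```text
time: 14.65
position: [0.4475, 0.1609, 0.0747]
tool_rot: [0.609, -3.08, -0.005]
ft_force: [-1.7, 3.6, 1.3]
grip_width: 0.004
grip_force: 2.0
t 14.65 tcp radius 0.0595 az 2.719 yaw -2.751 q7 1.58 Fradial 3.1
top 35 r 0.0375 joint mod 2pi 1.239
side 13 r 0.0383 joint mod 2pi 1.256
```

Joint is now about 7.53, one turn passed. Unturning again.

```bash
python3 inch.py '0.010 0.010 0 0 0;0.018 0.018 -0.02 0 0;0.018 0.018 -0.04 0.15 0;0.018 0.018 -0.04 0.3 0;0.018 0.018 -0.04 0.45 0;0.018 0.018 -0.04 0.6 0;0.018 0.018 -0.04 0.75 0;0.018 0.018 -0.04 0.9 0;0.018 0.018 -0.04 1.05 0;0.018 0.018 -0.04 1.2 0;0.018 0.018 -0.04 1.35 0;0.018 0.018 -0.04 1.5 0;0.018 0.018 -0.04 1.5708 0;0.018 0.018 -0.04 1.5708 0'; python3 inch.py '0 0 0 0.15 0;0 0 0 0.3 0;0 0 0 0.45 0;0 0 0 0.6 0;0 0 0 0.75 0;0 0 0 0.9 0;0 0 0 1.05 0;0 0 0 1.2 0;0 0 0 1.35 0;0 0 0 1.5 0;0 0 0.02 1.5708 0;0 0 0.04 1.5708 0;0 0 0.04 1.5708 0;-0.010 0.010 0.04 1.5708 0;-0.015 0.015 0.04 1.5708 0;-0.0183 0.0183 0.04 1.5708 0;-0.0183 0.0183 0.04 1.5708 0;-0.0183 0.0183 0.04 1.5708 0'; python3 mark.py
```

```text
time: 16.2
position: [0.4252, 0.1687, 0.1144]
tool_rot: [1.754, 2.606, -0.001]
ft_force: [-0.6, -1.0, 0.4]
grip_width: 0.005
grip_force: 0.0
time: 18.0
position: [0.4487, 0.1605, 0.0754]
tool_rot: [-3.08, -0.605, 0.002]
ft_force: [-5.2, 4.2, 2.2]
grip_width: 0.008
grip_force: 2.6
t 18.0 tcp radius 0.0583 az 2.717 yaw 0.388 q7 -1.57 Fradial 6.4
top 19 r 0.0352 joint mod 2pi 1.265
side 13 r 0.0383 joint mod 2pi 1.256
wrist 484 r 0.0376 joint mod 2pi 1.254
```

Next, the positive-sign arc of 1.6 rad.

```bash
python3 inch.py '-0.0039 0.0043 0 -0.1 0;-0.0073 0.0090 0 -0.2 0;-0.0103 0.0139 0 -0.3 0;-0.0127 0.0192 0 -0.4 0;-0.0146 0.0247 0 -0.5 0;-0.0160 0.0303 0 -0.6 0;-0.0168 0.0361 0 -0.7 0;-0.0170 0.0418 0 -0.8 0;-0.0166 0.0476 0 -0.9 0;-0.0157 0.0533 0 -1.0 0;-0.0141 0.0589 0 -1.1 0;-0.0121 0.0644 0 -1.2 0;-0.0095 0.0695 0 -1.3 0;-0.0064 0.0744 0 -1.4 0;-0.0028 0.0790 0 -1.5 0;0.0012 0.0832 0 -1.6 0'; python3 mark.py
```

```text
time: 19.75
position: [0.4816, 0.0801, 0.0751]
tool_rot: [-1.71, -2.635, 0.005]
ft_force: [-4.0, -3.3, 2.0]
grip_width: 0.005
grip_force: 2.3
t 19.75 tcp radius 0.0599 az -1.914 yaw 1.99 q7 0.22 Fradial 4.5
wrist 491 r 0.0381 joint mod 2pi 3.006
```

```bash
python3 inch.py '-0.0036 0.0046 0 -0.1 0;-0.0070 0.0093 0 -0.2 0;-0.0100 0.0142 0 -0.3 0;-0.0124 0.0195 0 -0.4 0;-0.0143 0.0250 0 -0.5 0;-0.0157 0.0306 0 -0.6 0;-0.0165 0.0364 0 -0.7 0;-0.0167 0.0421 0 -0.8 0;-0.0163 0.0479 0 -0.9 0;-0.0154 0.0536 0 -1.0 0;-0.0138 0.0592 0 -1.1 0;-0.0118 0.0647 0 -1.2 0;-0.0092 0.0698 0 -1.3 0;-0.0061 0.0747 0 -1.4 0;-0.0025 0.0793 0 -1.5 0'; python3 mark.py
```

```text
time: 21.4
position: [0.5561, 0.1117, 0.0749]
tool_rot: [-0.542, 3.094, -0.001]
ft_force: [-0.3, -2.4, -0.4]
grip_width: 0.01
grip_force: 0.9
t 21.4 tcp radius 0.0597 az -0.429 yaw -2.795 q7 1.68 Fradial 0.7
side 16 r 0.0378 joint mod 2pi 4.519
wrist 492 r 0.0388 joint mod 2pi 4.516
```

```bash
python3 inch.py '-0.010 -0.010 0 0 0;-0.021 -0.021 -0.02 0 0;-0.021 -0.021 -0.04 0.15 0;-0.021 -0.021 -0.04 0.3 0;-0.021 -0.021 -0.04 0.45 0;-0.021 -0.021 -0.04 0.6 0;-0.021 -0.021 -0.04 0.75 0;-0.021 -0.021 -0.04 0.9 0;-0.021 -0.021 -0.04 1.05 0;-0.021 -0.021 -0.04 1.2 0;-0.021 -0.021 -0.04 1.35 0;-0.021 -0.021 -0.04 1.5 0;-0.021 -0.021 -0.04 1.5708 0;-0.021 -0.021 -0.04 1.5708 0'; python3 inch.py '0 0 0 0.15 0;0 0 0 0.3 0;0 0 0 0.45 0;0 0 0 0.6 0;0 0 0 0.75 0;0 0 0 0.9 0;0 0 0 1.05 0;0 0 0 1.2 0;0 0 0 1.35 0;0 0 0 1.5 0;0 0 0.02 1.5708 0;0 0 0.04 1.5708 0;0 0 0.04 1.5708 0;0.010 -0.010 0.04 1.5708 0;0.018 -0.018 0.04 1.5708 0;0.0218 -0.0218 0.04 1.5708 0;0.0218 -0.0218 0.04 1.5708 0;0.0218 -0.0218 0.04 1.5708 0'; python3 mark.py
```

```text
time: 22.95
position: [0.5833, 0.0992, 0.1149]
tool_rot: [1.808, 2.568, 0.002]
ft_force: [0.4, -0.4, 0.2]
grip_width: 0.009
grip_force: 0.0
time: 24.75
position: [0.5555, 0.1124, 0.0758]
tool_rot: [3.095, 0.541, 0.005]
ft_force: [3.0, -2.0, 0.8]
grip_width: 0.006
grip_force: 1.6
t 24.75 tcp radius 0.0588 az -0.422 yaw 0.346 q7 -1.37 Fradial 3.5
side 16 r 0.0378 joint mod 2pi 4.519
```

```bash
python3 inch.py '0.0039 -0.0043 0 -0.1 0;0.0073 -0.0089 0 -0.2 0;0.0102 -0.0138 0 -0.3 0;0.0126 -0.0190 0 -0.4 0;0.0144 -0.0244 0 -0.5 0;0.0158 -0.0300 0 -0.6 0;0.0166 -0.0356 0 -0.7 0;0.0168 -0.0413 0 -0.8 0;0.0164 -0.0470 0 -0.9 0;0.0155 -0.0527 0 -1.0 0;0.0140 -0.0582 0 -1.1 0;0.0120 -0.0636 0 -1.2 0;0.0094 -0.0687 0 -1.3 0;0.0063 -0.0735 0 -1.4 0;0.0027 -0.0780 0 -1.5 0;-0.0012 -0.0822 0 -1.6 0'; python3 mark.py
```

```text
time: 26.5
position: [0.5252, 0.1897, 0.0746]
tool_rot: [-1.763, -2.6, -0.0]
ft_force: [1.8, 0.1, -0.1]
grip_width: -0.0
grip_force: 0.9
t 26.5 tcp radius 0.0582 az 1.157 yaw 1.95 q7 0.02 Fradial 0.8
top 33 r 0.0384 joint mod 2pi 6.011
side 18 r 0.0377 joint mod 2pi 6.043
```

Joint is about 12.31, so 0.25 remains. One last push, slightly further in.

```bash
python3 inch.py '0.0034 -0.0048 0 -0.1 0;0.0068 -0.0094 0 -0.2 0;0.0082 -0.0120 0 -0.25 0'; python3 mark.py
```

```text
time: 26.95
position: [0.5113, 0.1937, 0.0746]
tool_rot: [-1.429, -2.798, -0.002]
ft_force: [2.4, 2.8, -2.0]
grip_width: 0.007
grip_force: 1.5
t 26.95 tcp radius 0.058 az 1.406 yaw 2.197 q7 0.24 Fradial 3.2
top 32 r 0.0382 joint mod 2pi 6.261
side 12 r 0.0387 joint mod 2pi 6.259
```

```bash
python3 inch.py '0.008 0.008 0 0 0;0.018 0.018 0 0 0;0.021 0.021 -0.03 0 0;0.021 0.021 -0.07 0 0;0.021 0.021 -0.11 0 0;0.021 0.021 -0.15 0 0;0.021 0.021 -0.15 0 0;0.021 0.021 -0.15 0 0'; python3 mark.py
python3 - <<'E'
from h import *
cv2.imwrite("pics/end.png",imaging.get_image("top")[:,:,::-1])
E
```

```text
time: 27.9
position: [0.5163, 0.2232, 0.2255]
tool_rot: [1.43, 2.796, 0.002]
ft_force: [0.9, 0.6, -1.4]
grip_width: 0.003
grip_force: 0.0
t 27.9 tcp radius 0.0879 az 1.405 yaw 2.196 q7 0.18 Fradial 0.8
top 36 r 0.0389 joint mod 2pi 6.267
side 13 r 0.0392 joint mod 2pi 6.255
```

View pics/end.png

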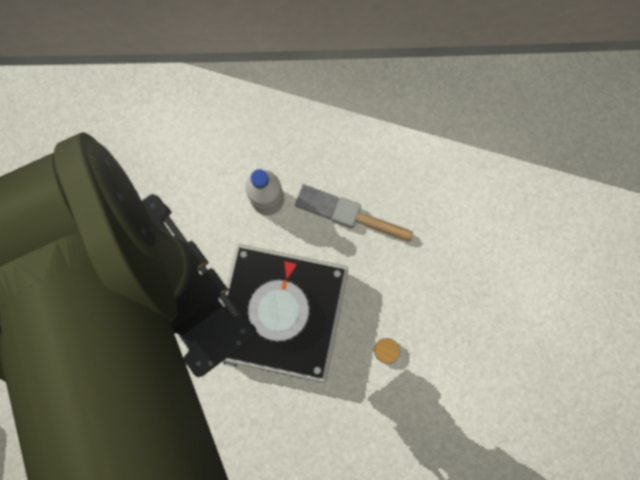

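The orange mark (284,286) is at the pointer tip (288,277). The bottle, brush and brass sample are unmoved, and the hand is clear; the arm hides the steel sample, but nothing was worked near it.

```bash
python3 -c "
from bench import ctrl, imaging, probe_bus
print(ctrl.close_job())"
```

```text
the job is handed in; nothing more can be done
None
```

I rolled the collar round to the second meeting with the pointer (joint about 12.54 rad, target 12.57), took the hand clear, and handed the job in at about 28 s; the bottle, brush and brass sample had not moved, but the arm hid the steel sample from the last picture.

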